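# Load a vial and give the indexer one full turn of its handwheel

## Robot

A 6-joint arm with a two-finger parallel gripper is mounted at the origin on the work surface. World frame = base frame: x ahead of the robot, y to its left, z up, the work surface at z = 0. Lengths are in m, angles in rad, forces in N, time in s.
With the tool pointing down it reaches from about 0.35 to 0.775 m from the base axis. Payload 7.3 kg.
Tool frame: the origin (TCP) lies midway between the tips of the shut fingers; the grasp point (between the pads) lies 19 mm behind it; z points along the fingers, y is the direction in which the jaws open and shut (so a half turn about z gives the same grasp; the last joint's range is limited). The gripper opens to 92 mm and grips with 3 to 60 N. Pads are 19 mm wide; open, the fingers measure 130 mm over their backs; the gripper's body (75 mm by 190 mm) begins 47 mm behind the grasp point.
Start: joints at [1.096, 0.342, 1.524, -0, 1.275, -0.146], TCP at [0.17, 0.497, 0.227] pointing down, gripper open.
Joint ranges: [-2.53, 2.53], [-0.77, 2.02], [0.04, 2.7], [-1, 4.14], [0.28, 2.66], [-3.11, 3.11]. Speed limits (rad/s): [2.57, 2.57, 3.14, 3.14, 3.14, 3.14].

## Interface

Orientations are given as [roll, pitch, yaw] about the fixed x, y, z axes, in that order (R = Rz(yaw) Ry(pitch) Rx(roll)).
In Python, from cell import robot gives the robot as it stands.
- The arm moves only by the shell command python3 -m crank 'ROWS' [FORCE]. ROWS is a JSON object of lists of equal length, an entry for each row: "claw": the opening, from 0 (shut) to 1 (fully open); "delta_pos": the shift along the tool's x, y, z in units of 25 mm (1.0 is 25 mm), a list of three; "roll": the turn about the tool's z in units of 6 degrees (1.0 is 6 degrees). In form: {"claw": [claw, ...], "delta_pos": [[dx, dy, dz], ...], "roll": [roll, ...]}. A call has exactly 8 rows; each row is the pose to reach, as a shift and turn from the pose commanded when the call began, along the tool's axes at that moment; what a row does not reach only later rows make up. A row lasts 1/12 s, in which the tool goes at most 41.7 mm and 7.16 degrees, less where a joint would pass 70% of its speed; a pose out of reach is approached as far as the arm can. A call with a gripper value outside its range is refused whole. The fingers move at their own pace and stop on an object; FORCE is the grip in N (left out, the last holds). Time passes only in rows, so rows that repeat a pose let the fingers close, or fill a call up. It gives the time, the measured TCP pose, the force and the opening at its end, in the units of the state.
- robot.observe(): the state, without advancing time (a new reading comes with each control period).
- robot.read_camera(name): name is "scene" or "side" or "wrist"; returns a dict with "color" (480x640x3 uint8, blue, green, red), "fx", "fy", "cx", "cy" (pixels), "rvec" (rotation vector, rad) and "tvec" (3), from world to camera coordinates, as OpenCV has them; the wrist camera has in their place "hand_eye" (4x4, takes a point from camera to tool coordinates, whose origin is the TCP and whose axes are the flange's). Camera axes: x right, y down, z forward; pixel columns grow to the right and rows downward; lengths in m; the calibration is good to about 2 mm. A picture is of the moment at which its call begins: read the wrist's pose just before it. There is no depth.
- robot.hand_in(): hands the job in, once; it reports no verdict.
The state is a dict: "time": time; "qpos": joint angles; "qvel": joint speeds; "joint_efforts": joint torques, N m; "tool_pos": TCP position; "tool_rot": TCP orientation; "contact_force": force on the tool from outside, world axes, zero at the start; "torque": the same for the moment, N m; "opening": finger opening in m.
Only numpy, scipy, OpenCV 4.12 (cv2) and the standard library are available. Lean on these libraries where they do the work, as an engineer would, in place of code of your own. Each camera call takes 0.05 s, during which the arm holds its last target.

## Task

Stand the loose sample vial upright in the empty cup of the carousel, fully down, and let go of it. Then turn the handwheel clockwise (seen from above) by its knob through its one full turn, until its lug comes up against the rubber stop, and hold it leaning on the stop for a good second with a push of about 12 N at the knob (never ramming it: keep below 20 N), so that the vial arrives at the reading head. Let go, leaving the wheel at its stop; turn the carousel only by the handwheel, and do not disturb the jar, the beaker or the spatula.

Things in the scene. Friction and masses are not known exactly. Their poses are not given: they have to be found in the camera images.
- indexer: Bench sample indexer, fixed: white housing 190 x 400 mm, 24 mm high. Origin: centre of its underside; x points away from the robot, y to the left. Wheel axis upright at (0, -105) mm, carousel axis upright at (0, +105) mm. A grey reading head, 26 x 34 mm, 75 mm high, stands outside the carousel. One turn of the wheel turns the carousel 60 degrees in the same sense.
- wheel: Flat steel handwheel, 144 mm across, 24 mm thick, 1.8 kg, friction 0.1 N m (2 N at the knob). Origin on its upright axis at its underside, 60 mm above the bench. Knob on its -x side, lug (6 mm wide, out to 88 mm radius) on its +x side. Starts 13 to 25 degrees clockwise past the stop mark; the lug goes clockwise all round to the same stop, which also blocks turning it backward.
- hub (a point): On the handwheel's axis, at the top of its hub, 86 mm above the bench.
- knob_mid (a point): Centre of the wheel's black upright knob: round, 24 mm across, 44 mm high (90 to 134 mm above the bench, this point at 112 mm), 55 mm from the wheel's axis. It spins freely on its pin, so it can be pinched from above and carried round with the hand kept in one orientation. The wheel's rim under it is 84 mm above the bench.
- carousel: Aluminium carousel, 160 mm across, with six white cups on a circle of 60 mm radius; five hold fixed amber vials whose tops are 121 mm above the bench, one is empty. Origin on its axis at its underside, 30 mm above the bench. It is geared to the handwheel and also turns clockwise.
- pocket (a point): Centre of the inner floor of the carousel's only empty cup, 41 mm above the bench, on the robot's side at the start. Bore 26.6 mm, 18 mm deep, rim 59 mm above the bench, outside diameter 35 mm; neighbours 60 mm away on either side along the circle.
- station (a point): Fixed point on the indexer by the reading head, at the height of the cup's inner floor: where the loaded cup's floor centre is when the wheel stands at its stop (60 degrees clockwise from the loading place; to within a millimetre).
- vial_mid (a point): Centre, half-way up, of the loose capped amber vial standing on the bench at the robot's left: 24 mm across, 80 mm high, 50 g; 40 mm above its underside; z points to its black cap. A grip 5 to 15 mm above this centre keeps the fingertips clear of the cup's rim when it is seated.
- jar: Bystander: closed jar with paper label, 64 mm across, 85 mm high, left of the indexer. Origin under its centre.
- beaker: Bystander: empty glass beaker, 70 mm across, 80 mm high, at the right. Origin under its centre.
- spatula: Bystander: steel spatula 180 mm long lying right of the indexer. Origin near its middle.
- stop_mark (a point): Nominal place on the housing where the lug's centre line stands when the lug touches the stop: 79 mm from the wheel axis. The stop, a rubber-faced blade, is clamped anywhere in a slot along the rim, so the true place lies up to 6 mm (4.5 degrees) either way and must be felt. The thin hard rubber gives well under 1 mm at 10 N; more than 25 N at the knob is too much.

How it is judged:
On the way, in this order (a step that is already met when the one before it is completed fails the run):
1. the vial stands fully down in the empty cup, before the wheel is turned (horizontal distance between vial_mid and pocket below 0.005 m and z of vial_mid in the frame of pocket between 0.035 and 0.043 m and angle between vial_mid's own z axis and vertical below 0.12 rad and horizontal distance between pocket and station above 0.045 m), for 0.3 s.
2. the wheel has gone round and leans on its stop with 3 to 13 N at the lug (about 7 to 20 N at the knob) (contact force between wheel and indexer between 3 and 13 N and horizontal distance between pocket and station below 0.003 m), for 0.5 s.
At the end, for the whole second after the job is handed in: The loaded cup is within 2 mm of the station (wheel at its stop, at rest), the vial stands in it fully down (within 3 mm), centred within 5 mm and upright within 7 degrees; the wheel has leaned on the stop with 3 to 13 N at the lug for half a second on the way (horizontal distance between pocket and station below 0.002 m and horizontal distance between vial_mid and pocket below 0.005 m and z of vial_mid in the frame of pocket between 0.035 and 0.043 m and angle between vial_mid's own z axis and vertical below 0.12 rad and angular speed of wheel below 0.05 rad/s); the robot touches nothing.
It fails at once if the lug rams the stop: more than 16 N between them (about 25 N at the knob) (contact force between wheel and indexer above 16 N).
It fails at once if the carousel is pushed by the fingers with more than 12 N (contact force between the fingers and carousel above 12 N).
It fails at once if a bystander (jar, beaker, spatula) is moved by more than 2 cm (distance of any of jar, beaker, spatula from where it was at the start of the episode above 0.02 m).
It also fails if it takes over 72 s, if anything falls off the work surface, if the arm or the gripper's body presses on something with over 40 N, if the wrist force passes 120 N, or if a joint passes its speed limit or range.

## Working session

There is one attempt and no reset: what is moved stays moved. The work goes in short steps, Python scripts to look and compute and a shell command to move; the robot and the scene stay as the last step left them, time stands still between calls to the robot, and variables do not carry over. Pictures are saved under pics/ and viewed, and the job is handed in when it is done.

```bash
ls; mkdir -p pics
python3 - <<'E'
from cell import robot
import cv2
s=robot.observe(); print(s)
for n in ["scene","side","wrist"]:
    c=robot.read_camera(n); cv2.imwrite(f"pics/{n}0.png",c["color"])
    print({k:v for k,v in c.items() if k!="color"})
E
```

```text
pics
{'time': 0.0, 'qpos': array([ 1.09603820e+00,  3.42706135e-01,  1.52502726e+00,  9.54522093e-06,
        1.27539906e+00, -1.45999760e-01]), 'qvel': array([ 0.00216181, -0.00109889, -0.00096087,  0.00012879,  0.0002944 ,
       -0.00079779]), 'joint_efforts': array([ 1.36803224e-03, -4.31254506e+01, -2.44218206e+01,  7.18939933e-02,
        5.60230238e-02, -1.35536793e-04]), 'tool_pos': array([0.16929139, 0.49652077, 0.22605   ]), 'tool_rot': array([-3.14007056e+00, -2.33043449e-04,  2.81283132e+00]), 'contact_force': array([ 0.11282229, -0.09254091, -1.0538913 ]), 'torque': array([ 0.02240848, -0.03141049,  0.05339686]), 'opening': 0.09204746713759494}
{'fx': 541.6441267748252, 'fy': 541.6441267748252, 'cx': 323.55202851064087, 'cy': 242.99151086967717, 'rvec': array([ 0.67509013,  2.60869102, -1.21188808]), 'tvec': array([ 0.53575477, -0.10013376,  1.28585332])}
{'fx': 615.8268793484442, 'fy': 615.8268793484442, 'cx': 304.50074820389824, 'cy': 233.77796493943438, 'rvec': array([ 2.19413518, -0.88511922,  0.39969721]), 'tvec': array([-0.44902224,  0.29674652,  1.32750852])}
{'fx': 357.37400346987584, 'fy': 357.37400346987584, 'cx': 317.1256510678302, 'cy': 234.52784352832998, 'hand_eye': array([[ 1.13861637e-03, -9.68618702e-01, -2.48548817e-01,
         6.65802790e-02],
       [ 9.99999291e-01,  1.18978051e-03, -5.56352988e-05,
         1.51515656e-03],
       [ 3.49607929e-04, -2.48548577e-01,  9.68619369e-01,
        -1.57960550e-01],
       [ 0.00000000e+00,  0.00000000e+00,  0.00000000e+00,
         1.00000000e+00]])}
```

View pics/scene0.png

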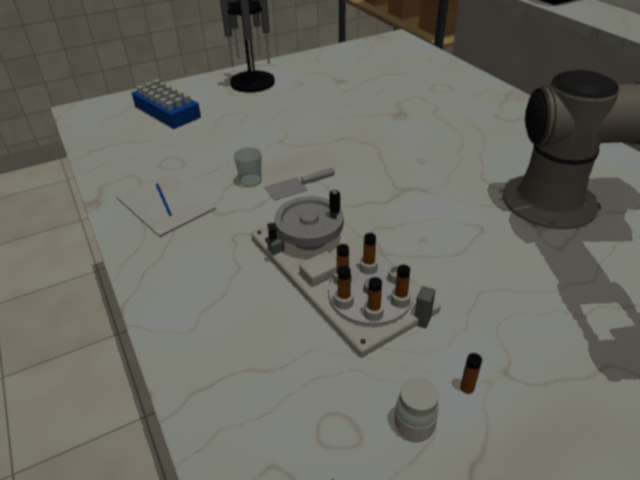

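View pics/side0.png

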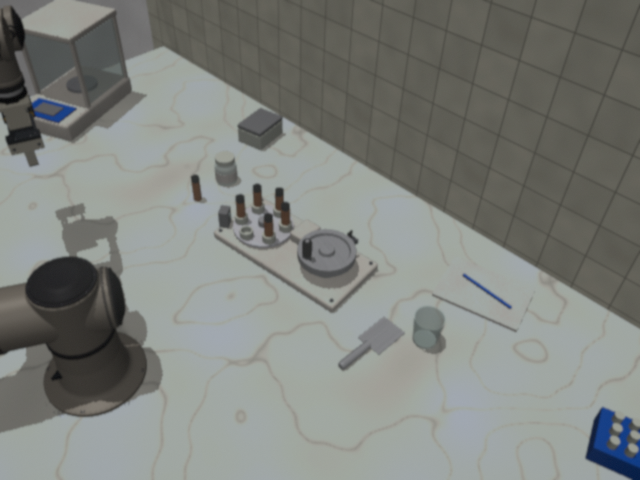

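View pics/wrist0.png

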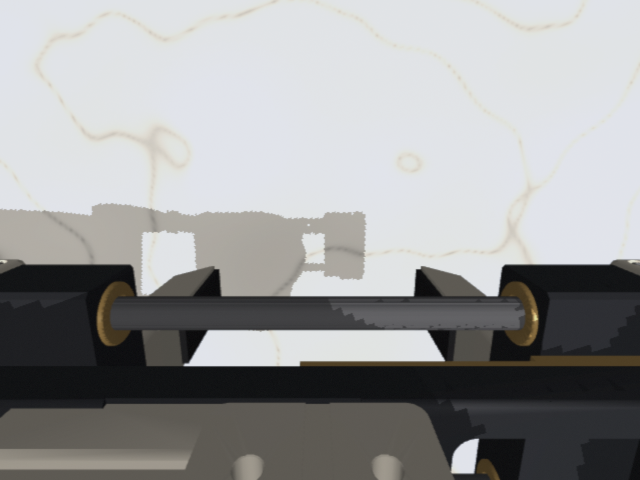

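The scene view shows the vial at about (471,373), the indexer centred near (345,270) and the jar at (417,408). The side view shows the vial at (196,188), the carousel at (262,222) and the wheel at (327,252). I'll zoom in for exact pixels.

```bash
cat > h.py <<'E'
import numpy as np, cv2
from scipy.spatial.transform import Rotation as Ro
CAM={'scene':(541.6441267748252,323.55202851064087,242.99151086967717,[0.67509013,2.60869102,-1.21188808],[0.53575477,-0.10013376,1.28585332]),
'side':(615.8268793484442,304.50074820389824,233.77796493943438,[2.19413518,-0.88511922,0.39969721],[-0.44902224,0.29674652,1.32750852])}
def proj(n,P):
    f,cx,cy,r,t=CAM[n]; K=np.array([[f,0,cx],[0,f,cy],[0,0,1]])
    return cv2.projectPoints(np.array(P,float).reshape(-1,1,3),np.array(r),np.array(t),K,None)[0].reshape(-1,2)
def ray(n,uv):
    f,cx,cy,r,t=CAM[n]; R=cv2.Rodrigues(np.array(r))[0]
    d=R.T@np.array([(uv[0]-cx)/f,(uv[1]-cy)/f,1]); return -R.T@np.array(t),d
def onz(n,uv,z):
    o,d=ray(n,uv); return o+d*(z-o[2])/d[2]
E
python3 - <<'E'
import cv2
a=cv2.imread('pics/scene0.png'); b=cv2.imread('pics/side0.png')
def crop(im,x,y,w,h,k,n):
    cv2.imwrite(n,cv2.resize(im[y:y+h,x:x+w],None,fx=k,fy=k,interpolation=cv2.INTER_CUBIC))
crop(a,240,180,200,150,4,'pics/c1.png'); crop(a,380,330,130,110,5,'pics/c2.png'); crop(b,180,150,200,160,3.75,'pics/c3.png')
E
```

```text
(no output)
```

View pics/c1.png

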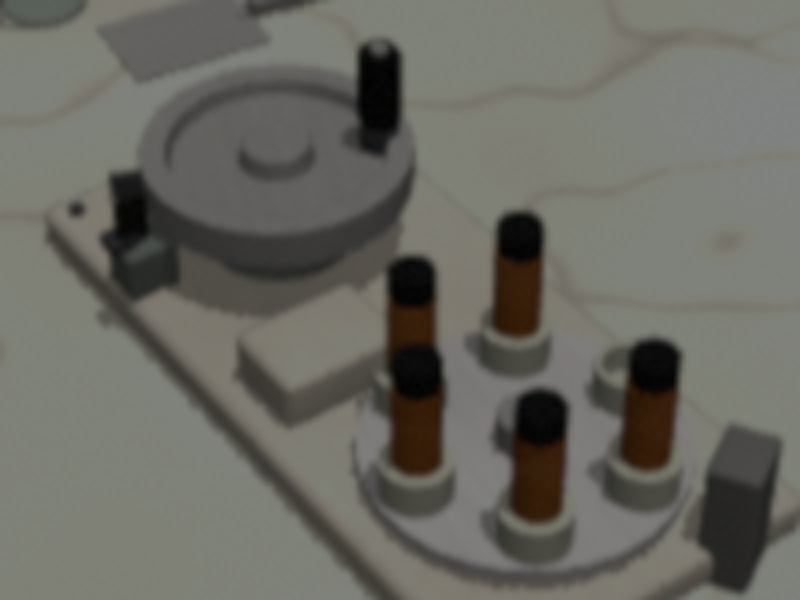

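View pics/c2.png

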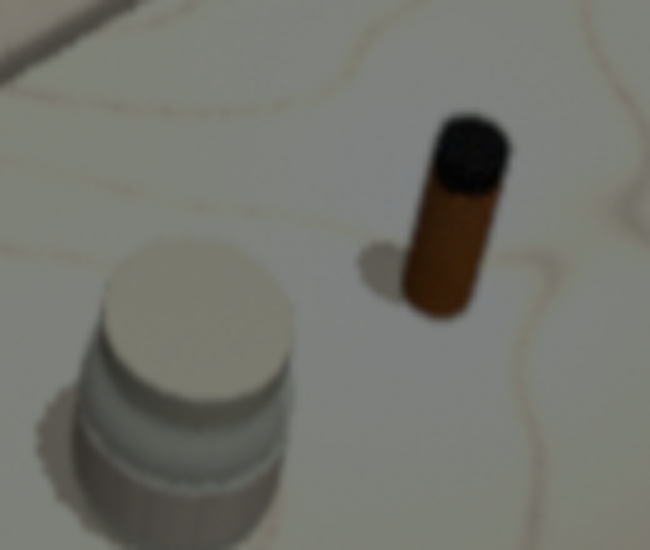

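View pics/c3.png

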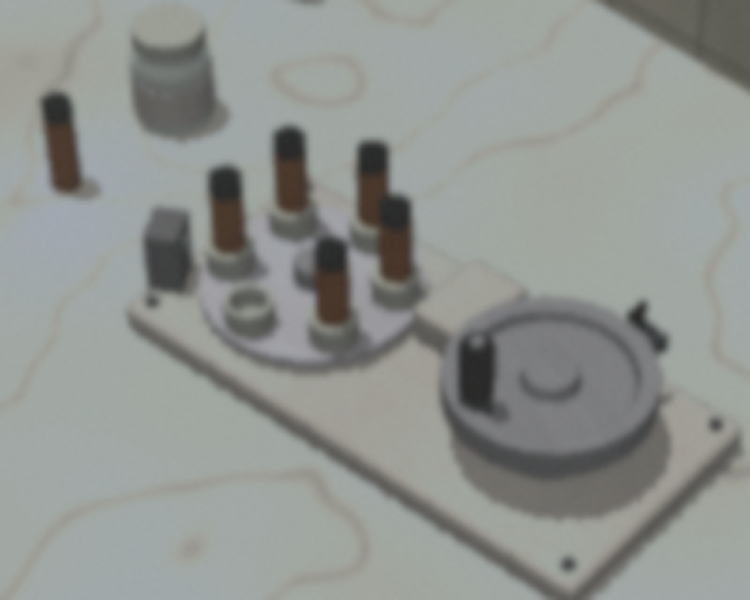

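```bash
cat > fit.py <<'E'
from h import *
from scipy.optimize import least_squares
C1=lambda p:((p[0]+.5)/4-.5+240,(p[1]+.5)/4-.5+180)
C2=lambda p:((p[0]+.5)/5-.5+380,(p[1]+.5)/5-.5+330)
C3=lambda p:((p[0]+.5)/3.75-.5+180,(p[1]+.5)/3.75-.5+150)
# vial
va=C2((456,216)); vb=C3((61,143))
def both(a,b):
    def f(P): return np.r_[proj('scene',P)[0]-a,proj('side',P)[0]-b]
    s=least_squares(f,[.4,.2,.05]); return s.x,s.fun
print('vial',both(va,vb), onz('scene',va,.04),onz('side',vb,.04))
# caps order: angle index k CCW from pocket
sc={1:(654,355),2:(541,408),3:(416,361),4:(411,272),5:(519,228)}
sd={1:(225,179),2:(289,138),3:(372,154),4:(395,209),5:(331,251)}
def model(p):
    x,y,w,a,b=p[:5]
    c,s=np.cos(w),np.sin(w); T=lambda u,v,z:[x+c*u-s*v,y+s*u+c*v,z]
    P=[T(60e-3*np.cos(b+np.pi-k*np.pi/3),.105+60e-3*np.sin(b+np.pi-k*np.pi/3),.121) for k in range(1,6)]
    P.append(T(55e-3*np.cos(a+np.pi),-.105+55e-3*np.sin(a+np.pi),.134))
    P.append(T(0,-.105,.086))
    pk=T(60e-3*np.cos(b+np.pi),.105+60e-3*np.sin(b+np.pi),.041)
    kn=T(55e-3*np.cos(a+np.pi),-.105+55e-3*np.sin(a+np.pi),.112)
    return np.array(P),np.array(pk),np.array(kn),np.array(T(0,.105,.03)),np.array(T(0,-.105,.06))
A=[C1(sc[k]) for k in range(1,6)]+[C1((379,50)),C1((277,140))]
B=[C3(sd[k]) for k in range(1,6)]+[C3((478,342)),C3((551,371))]
def f(p):
    P=model(p)[0]
    return np.r_[(proj('scene',P)+p[5:7]-A).ravel(),(proj('side',P)+p[7:9]-B).ravel(), p[5:9]*.7]
best=min((least_squares(f,[.55,0.1,w0,0,0,0,0,0,0]) for w0 in (-.6,-.3,0,.3,.6)),key=lambda s:s.cost)
p=best.x
if __name__=='__main__':
    print('p',p.round(4),'deg',np.degrees(p[2:5]).round(1)); print(best.fun[:-4].reshape(-1,2).round(1).tolist())
    print([m.round(4).tolist() for m in model(p)[1:]])
E
python3 fit.py
```

```text
vial (array([0.5074374 , 0.31145901, 0.04013867]), array([ 0.07546433, -0.00092509,  0.13312073,  0.00918663])) [0.50745905 0.31133317 0.04      ] [0.50728418 0.31189133 0.04      ]
p [ 0.5577 -0.0318  0.1026 -0.4021 -0.0645 -0.1537  0.2141 -0.266   1.1439] deg [  5.9 -23.   -3.7]
[[0.2, 0.1], [0.0, -0.4], [0.0, -0.0], [-0.0, -0.3], [0.2, -0.5], [-0.0, 0.5], [-0.3, 0.5], [-0.0, -0.2], [0.1, 0.1], [0.2, -0.5], [0.1, -0.5], [0.1, -0.4], [-0.3, 0.7], [0.0, 0.2]]
[[0.487, 0.0703, 0.041], [0.5159, -0.1201, 0.112], [0.5469, 0.0726, 0.03], [0.5684, -0.1363, 0.06]]
```

Run:
```python
from h import *
from fit import C1,C2,C3
print('jar',onz('scene',C2((200,320)),.085),onz('side',C3((168,30)),.085))
S=[.5684+.079*np.cos(.1026),-.1363+.079*np.sin(.1026)]
for z in (.024,.06,.08,.1,.12): print(z,proj('scene',[*S,z]),proj('side',[*S,z]))
print(C1((128,178)),C3((640,308)))
```

```text
vial (array([0.5074374 , 0.31145901, 0.04013867]), array([ 0.07546433, -0.00092509,  0.13312073,  0.00918663])) [0.50745905 0.31133317 0.04      ] [0.50728418 0.31189133 0.04      ]
jar [0.62379898 0.32545944 0.085     ] [0.6178749  0.31737885 0.085     ]
0.024 [[278.24505277 252.03420256]] [[345.00225618 248.33342317]]
0.06 [[276.90725627 238.83133135]] [[345.86701048 238.22030582]]
0.08 [[276.1393474  231.25274833]] [[346.35946845 232.46111472]]
0.1 [[275.35299927 223.49218608]] [[346.86082074 226.59790646]]
0.12 [[274.54753966 215.54301035]] [[347.37131051 220.62783738]]
(271.625, 224.125) (350.3, 231.76666666666665)
```

```bash
cat > d.py <<'E'
# usage: d.py x y z [yawdeg]  -> delta in tool axes/units from measured pose
import sys; from h import *; from cell import robot
s=robot.observe(); R=Ro.from_euler('xyz',s['tool_rot']).as_matrix()
t=np.array([float(v) for v in sys.argv[1:4]])
print('t',round(s['time'],2),'pos',s['tool_pos'].round(4),'rot',np.degrees(s['tool_rot']).round(2),'F',s['contact_force'].round(1),'op',round(s['opening'],4))
print('delta',(R.T@(t-s['tool_pos'])/.025).round(3))
if len(sys.argv)>4: print('roll',(((np.degrees(s['tool_rot'][2])-float(sys.argv[4])+180)%360-180)/6).round(3))
E
python3 d.py .5074 .3115 .16 90
```

```text
t 0.15 pos [0.1694 0.4966 0.2262] rot [-1.7993e+02 -1.0000e-02  1.6116e+02] F [ 0.7 -0.6  0.5] op 0.0916
delta [-15.188  -2.639   2.649]
roll 11.86
```

```bash
python3 -m crank '{"claw":[0.65,0.65,0.65,0.65,0.65,0.65,0.65,0.65],"delta_pos":[[-1.5,-0.26,0.1],[-3,-0.52,0.3],[-4.5,-0.78,0.6],[-6,-1.04,1],[-7.5,-1.3,1.4],[-9,-1.57,1.8],[-10.5,-1.83,2.2],[-12,-2.1,2.6]],"roll":[1.1,2.2,3.3,4.4,5.5,6.6,7.7,8.8]}'
python3 d.py .5074 .3115 .15 90
```

```text
time: 0.82
tool_pos: [0.4378, 0.3491, 0.1611]
tool_rot: [-3.141, -0.0, 1.885]
contact_force: [0.2, 0.6, -0.0]
opening: 0.0599
t 0.82 pos [0.4378 0.3491 0.1611] rot [-179.98   -0.    108.03] F [ 0.2  0.6 -0. ] op 0.0599
delta [-2.291  2.181  0.441]
roll 3.005
```

```bash
python3 -m crank '{"claw":[0.65,0.65,0.65,0.65,0.65,0.65,0.65,0.65],"delta_pos":[[-0.6,0.55,0.1],[-1.2,1.1,0.2],[-1.8,1.65,0.3],[-2.29,2.18,0.4],[-2.29,2.18,0.44],[-2.29,2.18,0.44],[-2.29,2.18,0.44],[-2.29,2.18,0.44]],"roll":[0.8,1.6,2.4,3,3,3,3,3]}'
python3 d.py .5074 .3115 .033 90
python3 - <<'E'
from cell import robot
import cv2
c=robot.read_camera("wrist"); cv2.imwrite("pics/w1.png",c["color"])
E
```

```text
time: 1.48
tool_pos: [0.5053, 0.3137, 0.1508]
tool_rot: [-3.141, -0.0, 1.579]
contact_force: [0.1, -0.6, 1.2]
opening: 0.0596
t 1.48 pos [0.5053 0.3137 0.1508] rot [-1.7997e+02 -1.0000e-02  9.0470e+01] F [ 0.1 -0.6  1.2] op 0.0596
delta [-0.09   0.084  4.712]
roll 0.078
```

View pics/w1.png

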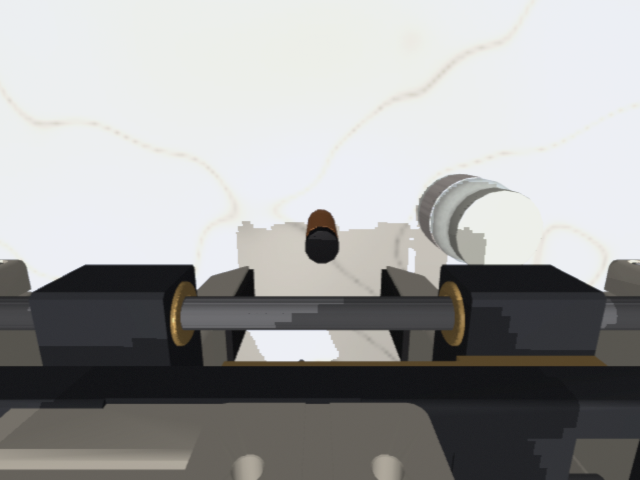

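```bash
cat > wr.py <<'E'
import sys; from h import *; from cell import robot
HE=np.array([[1.13861637e-03,-9.68618702e-01,-2.48548817e-01,6.65802790e-02],[9.99999291e-01,1.18978051e-03,-5.56352988e-05,1.51515656e-03],[3.49607929e-04,-2.48548577e-01,9.68619369e-01,-1.57960550e-01],[0,0,0,1]])
def wray(uv,z,s):
    R=Ro.from_euler('xyz',s['tool_rot']).as_matrix()
    d=np.array([(uv[0]-317.1256510678302)/357.37400346987584,(uv[1]-234.52784352832998)/357.37400346987584,1])
    o=s['tool_pos']+R@HE[:3,3]; d=R@HE[:3,:3]@d
    return o+d*(z-o[2])/d[2]
E
python3 - <<'E'
from wr import *
s=robot.observe();print(s['tool_pos'],s['tool_rot'])
print(wray((322,246),.08,s))
E
python3 d.py .5074 .3115 .033 90
```

```text
[0.50540088 0.3138166  0.1509263 ] [-3.14146612e+00 -1.79179311e-04  1.57900690e+00]
[0.51015276 0.3138238  0.08      ]
t 1.53 pos [0.5054 0.3138 0.1509] rot [-1.7999e+02 -1.0000e-02  9.0470e+01] F [ 0.3  0.2 -0.3] op 0.0598
delta [-0.094  0.08   4.717]
roll 0.078
```

```bash
python3 -m crank '{"claw":[0.65,0.65,0.65,0.65,0.65,0.65,0.65,0.65],"delta_pos":[[-0.04,0.124,0.7],[-0.04,0.124,1.4],[-0.04,0.124,2.1],[-0.04,0.124,2.8],[-0.04,0.124,3.5],[-0.04,0.124,4.2],[-0.04,0.124,4.72],[-0.04,0.124,4.72]],"roll":[0.08,0.08,0.08,0.08,0.08,0.08,0.08,0.08]}'
python3 -m crank '{"claw":[0.2,0.2,0.2,0.2,0.2,0.2,0.2,0.2],"delta_pos":[[0,0,0],[0,0,0],[0,0,0],[0,0,0],[0,0,0],[0,0,0],[0,0,0],[0,0,0]],"roll":[0,0,0,0,0,0,0,0]}' 15
python3 d.py .5074 .3115 .033 90
```

```text
time: 2.2
tool_pos: [0.5071, 0.312, 0.0303]
tool_rot: [-3.137, 0.002, 1.57]
contact_force: [-0.1, -0.0, 0.3]
opening: 0.0595
time: 2.87
tool_pos: [0.5096, 0.3123, 0.0332]
tool_rot: [3.141, -0.0, 1.569]
contact_force: [-0.8, 0.8, 3.4]
opening: 0.0235
t 2.87 pos [0.5096 0.3123 0.0332] rot [ 1.7996e+02 -2.0000e-02  8.9880e+01] F [-0.8  0.8  3.4] op 0.0235
delta [-0.033 -0.089  0.009]
roll -0.02
```

```bash
python3 -m crank '{"claw":[0.2,0.2,0.2,0.2,0.2,0.2,0.2,0.2],"delta_pos":[[0,0,-0.4],[0,0,-1.1],[0,0,-1.9],[0,0,-2.7],[0,0,-3.5],[0,0,-4.3],[-0.5,0,-4.9],[-1.2,0,-5.2]],"roll":[0,0,0,0,0,0,0,0]}'
python3 d.py .488 .100 .165 90
```

```text
time: 3.53
tool_pos: [0.5099, 0.2832, 0.1656]
tool_rot: [3.138, -0.002, 1.57]
contact_force: [-0.4, 0.3, -0.8]
opening: 0.0232
t 3.53 pos [0.5099 0.2832 0.1656] rot [ 1.7979e+02 -1.1000e-01  8.9980e+01] F [-0.4  0.3 -0.8] op 0.0232
delta [-7.329e+00 -8.750e-01  7.000e-03]
roll -0.003
```

```bash
python3 -m crank '{"claw":[0.2,0.2,0.2,0.2,0.2,0.2,0.2,0.2],"delta_pos":[[-0.8,-0.1,-0.1],[-2.0,-0.2,-0.2],[-3.2,-0.3,-0.3],[-4.4,-0.4,-0.4],[-5.6,-0.5,-0.4],[-6.8,-0.7,-0.4],[-8,-0.8,-0.4],[-8.9,-0.88,-0.4]],"roll":[0,0,0,0,0,0,0,0]}'
python3 -m crank '{"claw":[0.2,0.2,0.2,0.2,0.2,0.2,0.2,0.2],"delta_pos":[[0,0,0],[0,0,0],[0,0,0],[0,0,0],[0,0,0],[0,0,0],[0,0,0],[0,0,0]],"roll":[0,0,0,0,0,0,0,0]}'
python3 - <<'E'
from cell import robot
import cv2
s=robot.observe();print(repr(s['tool_pos']),repr(s['tool_rot']))
c=robot.read_camera("wrist"); cv2.imwrite("pics/w2.png",c["color"])
cv2.imwrite("pics/w2c.png",cv2.resize(c["color"][80:320,220:420],None,fx=2.5,fy=2.5,interpolation=cv2.INTER_CUBIC))
E
```

```text
time: 4.2
tool_pos: [0.4863, 0.0577, 0.1733]
tool_rot: [3.141, 0.0, 1.568]
contact_force: [-0.5, 0.3, -0.2]
opening: 0.0238
time: 4.87
tool_pos: [0.4868, 0.0602, 0.1726]
tool_rot: [-3.141, -0.0, 1.57]
contact_force: [0.0, -0.6, -1.2]
opening: 0.0233
array([0.48679535, 0.06017022, 0.17264043]) array([-3.14144522e+00, -9.28135873e-05,  1.56951251e+00])
```

View pics/w2.png

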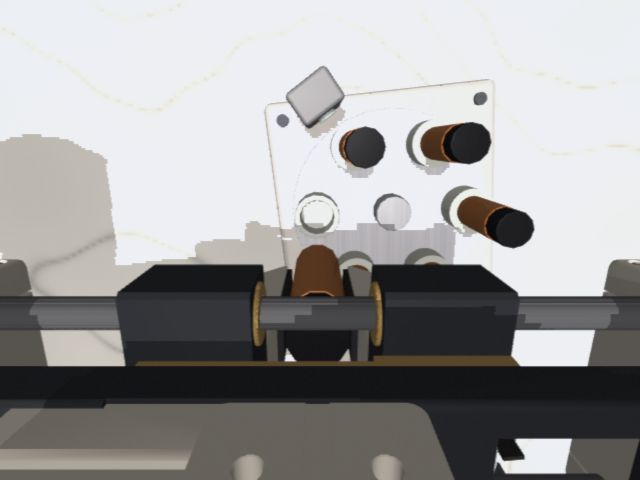

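View pics/w2c.png

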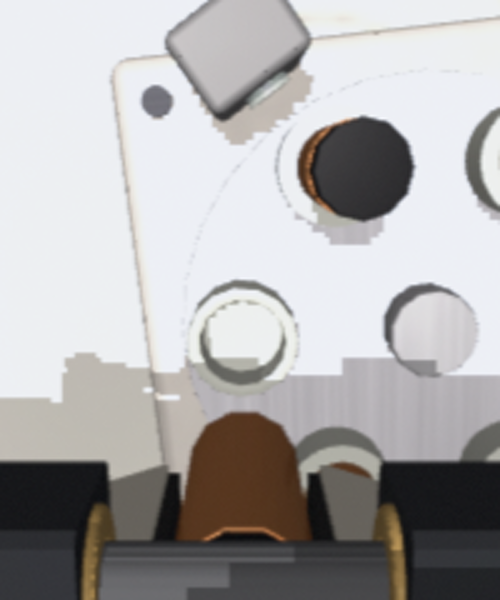

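Run:
```python
from wr import *
s=dict(tool_pos=np.array([0.48679535,0.06017022,0.17264043]),tool_rot=np.array([-3.14144522e+00,-9.3e-05,1.56951251e+00]))
p=wray((317.3,215.7),.059,s); print('cup',p)
v=wray((317.6,265.3),s['tool_pos'][2]-.033,s); print('vial bottom',v,'shift',p-v)
```

```text
cup [0.48841132 0.07211359 0.059     ]
vial bottom [0.48858223 0.05982948 0.13964043] shift [-0.00017091  0.01228411 -0.08064043]
```

```bash
python3 -m crank '{"claw":[0.2,0.2,0.2,0.2,0.2,0.2,0.2,0.2],"delta_pos":[[0.24,0,0],[0.47,0,0.2],[0.47,0,0.8],[0.47,0,1.4],[0.47,0,2],[0.47,0,2.5],[0.47,0,2.9],[0.47,0,2.9]],"roll":[0,0,0,0,0,0,0,0]}'
python3 - <<'E'
from cell import robot
import cv2
for n in ("wrist","side","scene"):
  s=robot.observe();print(repr(s['tool_pos']),repr(s['tool_rot']))
  c=robot.read_camera(n)["color"]; cv2.imwrite(f"pics/{n}3.png",c)
  x,y,w,h,k={'wrist':(220,130,200,180,3),'side':(210,180,90,80,8),'scene':(350,220,100,80,8)}[n]
  cv2.imwrite(f"pics/{n}3c.png",cv2.resize(c[y:y+h,x:x+w],None,fx=k,fy=k,interpolation=cv2.INTER_CUBIC))
E
```

```text
time: 5.58
tool_pos: [0.4854, 0.072, 0.098]
tool_rot: [-3.137, -0.0, 1.569]
contact_force: [-0.5, 0.5, 0.3]
opening: 0.0236
array([0.48540118, 0.07201967, 0.09804129]) array([-3.13743326e+00, -2.20031642e-04,  1.56896852e+00])
array([0.48607115, 0.07198171, 0.09918347]) array([-3.13906495e+00, -2.14795625e-04,  1.56900392e+00])
array([0.48671238, 0.07188684, 0.10001153]) array([-3.14083147e+00, -1.59104281e-04,  1.56898336e+00])
```

View pics/wrist3c.png

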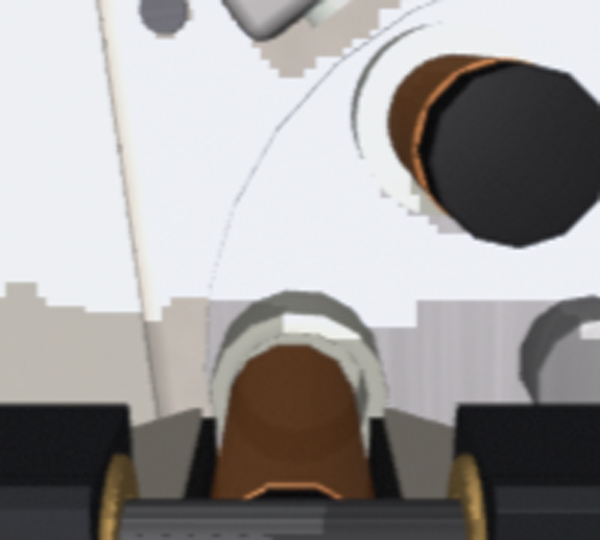

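View pics/side3c.png

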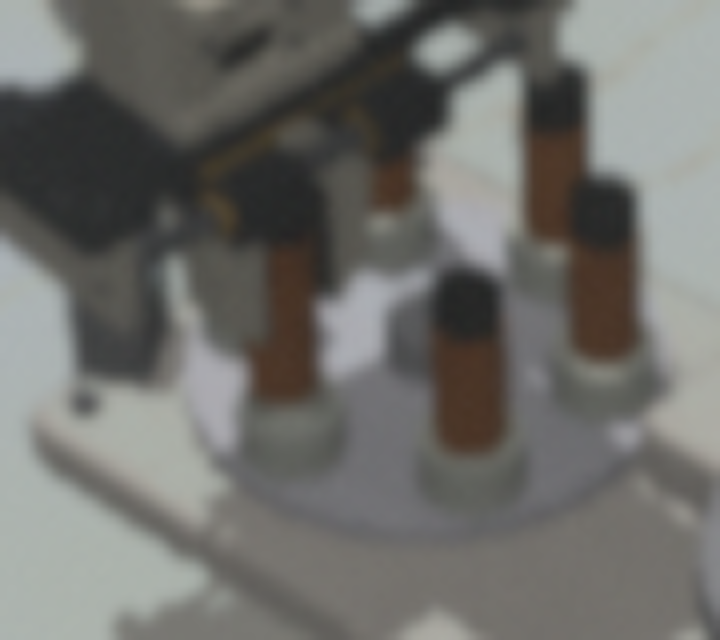

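View pics/scene3c.png

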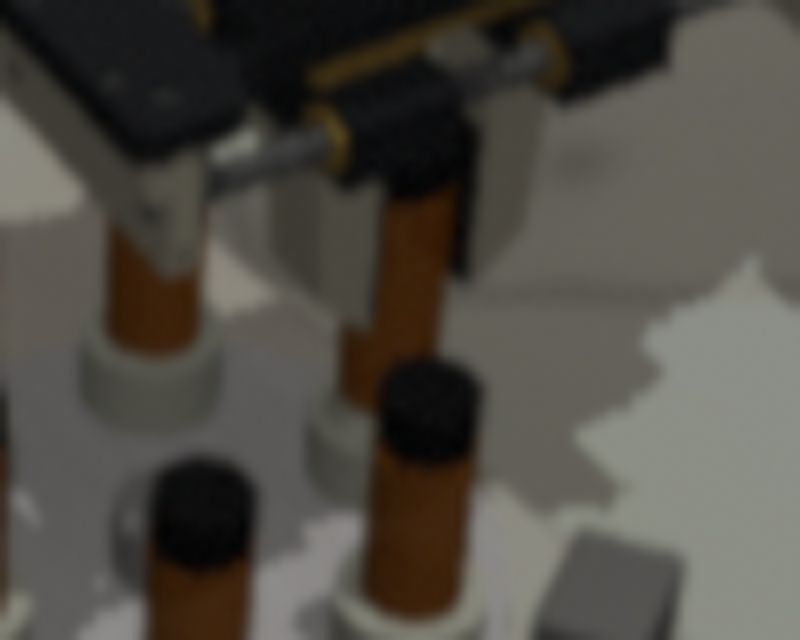

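The vial is lined up with the cup in the wrist view: vial bottom at (319,266) and rim centre at (320,263), which agree once perspective is allowed for. Lowering slowly.

```bash
python3 -m crank '{"claw":[0.2,0.2,0.2,0.2,0.2,0.2,0.2,0.2],"delta_pos":[[0,0,0],[0,0,0.1],[0,0,0.25],[0,0,0.4],[0,0,0.5],[0,0,0.6],[0,0,0.6],[0,0,0.6]],"roll":[0,0,0,0,0,0,0,0]}'
python3 d.py .4867 .0719 .0735 90
```

```text
time: 6.4
tool_pos: [0.4866, 0.0714, 0.0849]
tool_rot: [-3.141, 0.0, 1.569]
contact_force: [0.5, -1.4, -1.6]
opening: 0.0238
t 6.4 pos [0.4866 0.0714 0.0849] rot [-179.95    0.     89.88] F [ 0.5 -1.4 -1.6] op 0.0238
delta [0.021 0.004 0.454]
roll -0.02
```

```bash
python3 -m crank '{"claw":[0.2,0.2,0.2,0.2,0.2,0.2,0.2,0.2],"delta_pos":[[0,0,0.1],[0,0,0.2],[0,0,0.3],[0,0,0.4],[0,0,0.45],[0,0,0.45],[0,0,0.45],[0,0,0.45]],"roll":[0,0,0,0,0,0,0,0]}'
python3 d.py .4867 .0719 .0735 90
python3 - <<'E'
from cell import robot
import cv2
for n in ("wrist","side"):
  c=robot.read_camera(n)["color"]; cv2.imwrite(f"pics/{n}4.png",c)
  x,y,w,h,k={'wrist':(220,130,200,180,3),'side':(210,180,90,80,8),'scene':(350,220,100,80,8)}[n]
  cv2.imwrite(f"pics/{n}4c.png",cv2.resize(c[y:y+h,x:x+w],None,fx=k,fy=k,interpolation=cv2.INTER_CUBIC))
E
```

```text
time: 7.07
tool_pos: [0.4867, 0.0714, 0.0742]
tool_rot: [-3.141, 0.0, 1.569]
contact_force: [-2.8, -3.1, 5.6]
opening: 0.0238
t 7.07 pos [0.4867 0.0714 0.0742] rot [-1.7999e+02  1.0000e-02  8.9880e+01] F [-2.8 -3.1  5.6] op 0.0238
delta [ 0.021 -0.001  0.026]
roll -0.019
```

View pics/wrist4c.png

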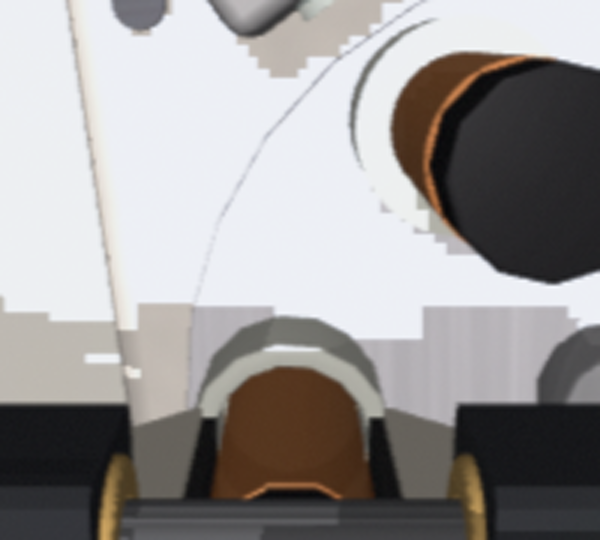

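View pics/side4c.png

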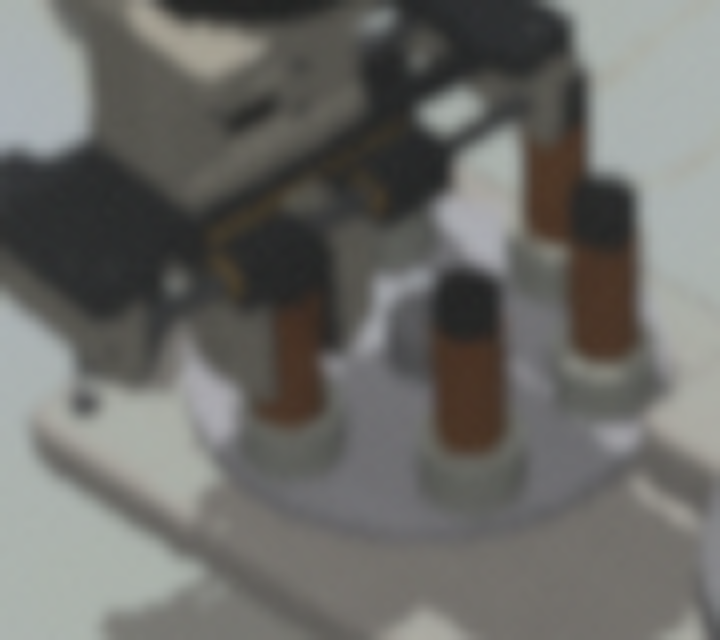

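The vial sits in the bore and the 5.6 N upward force at the expected height says it is seated. Releasing and rising.

```bash
python3 -m crank '{"claw":[0.5,0.5,0.5,0.5,0.5,0.5,0.5,0.5],"delta_pos":[[0,0,0],[0,0,0],[0,0,0],[0,0,0],[0,0,0],[0,0,-0.3],[0,0,-0.8],[0,0,-1.4]],"roll":[0,0,0,0,0,0,0,0]}'
python3 -m crank '{"claw":[0.5,0.5,0.5,0.5,0.5,0.5,0.5,0.5],"delta_pos":[[0,0,-0.8],[0,0,-1.6],[0,0,-2.4],[-0.4,0,-3],[-1,0,-3.4],[-2,0.1,-3.4],[-3,0.2,-3.4],[-4,0.3,-3.4]],"roll":[0,0,0,0,1,2,3,4]}'
python3 d.py .516 -.120 .16 6
python3 - <<'E'
from cell import robot
import cv2
for n in ("scene","side"):
  c=robot.read_camera(n)["color"]; cv2.imwrite(f"pics/{n}5.png",c)
  x,y,w,h,k={'side':(200,170,180,135,4),'scene':(260,180,180,135,4)}[n]
  cv2.imwrite(f"pics/{n}5c.png",cv2.resize(c[y:y+h,x:x+w],None,fx=k,fy=k,interpolation=cv2.INTER_CUBIC))
E
```

```text
time: 7.83
tool_pos: [0.4864, 0.0716, 0.1092]
tool_rot: [-3.14, -0.0, 1.569]
contact_force: [-0.1, -0.4, 0.6]
opening: 0.0459
time: 8.5
tool_pos: [0.4943, -0.0293, 0.195]
tool_rot: [3.14, -0.0, 1.146]
contact_force: [0.2, -0.3, 0.3]
opening: 0.0459
t 8.5 pos [ 0.4943 -0.0293  0.195 ] rot [ 1.7992e+02 -3.0000e-02  6.5640e+01] F [ 0.2 -0.3  0.3] op 0.0459
delta [-2.946  2.286  1.4  ]
roll 9.939
```

View pics/side5c.png

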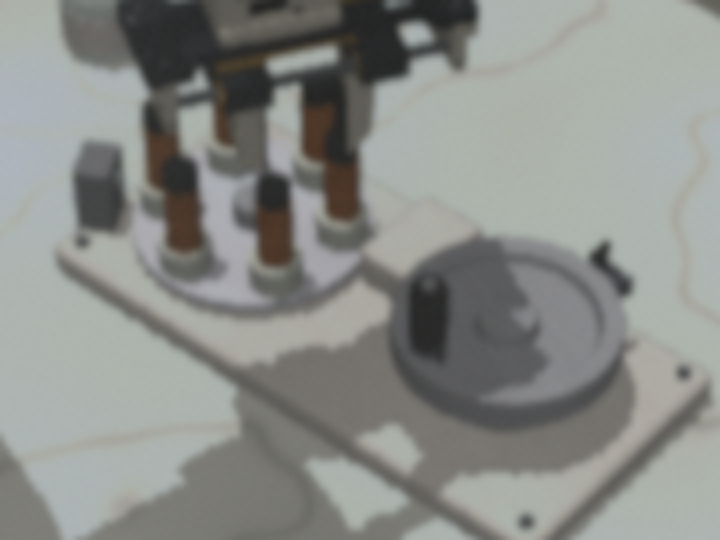

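View pics/scene5c.png

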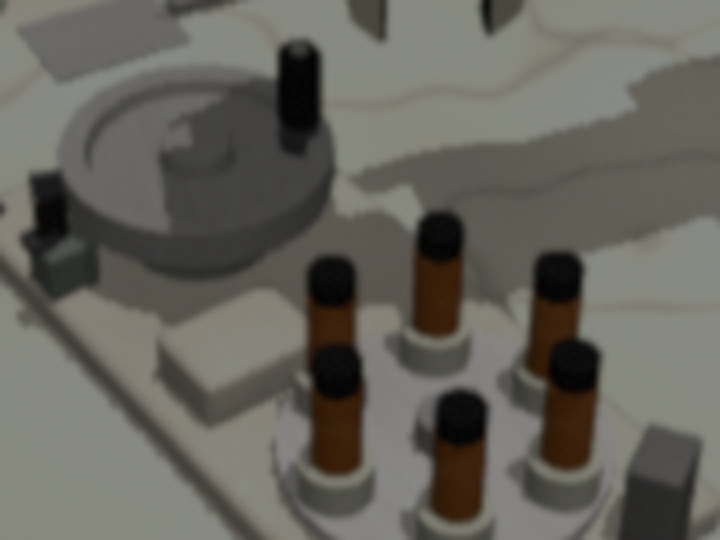

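The loaded vial stands upright with its cap level with its neighbours' caps: side crop (182,175), scene crop (558,270). Moving on to the knob.

```bash
python3 -m crank '{"claw":[0.5,0.5,0.5,0.5,0.5,0.5,0.5,0.5],"delta_pos":[[-0.5,0.4,0],[-1,0.8,0],[-1.5,1.2,0.2],[-2,1.6,0.4],[-2.5,2,0.6],[-2.9,2.28,0.8],[-2.95,2.29,0.8],[-2.95,2.29,0.8]],"roll":[1.1,2.2,3.3,4.4,5.5,6.6,7.7,8.8]}'
python3 -m crank '{"claw":[0.5,0.5,0.5,0.5,0.5,0.5,0.5,0.5],"delta_pos":[[0,0,0],[0,0,0],[0,0,0],[0,0,0],[0,0,0],[0,0,0],[0,0,0],[0,0,0]],"roll":[0.6,1.1,1.1,1.1,1.1,1.1,1.1,1.1]}'
python3 d.py .516 -.120 .093 6
python3 - <<'E'
from cell import robot
import cv2
c=robot.read_camera("wrist"); cv2.imwrite("pics/w6.png",c["color"])
E
```

```text
time: 9.27
tool_pos: [0.5161, -0.1192, 0.1738]
tool_rot: [-3.141, 0.001, 0.223]
contact_force: [-1.0, -0.9, -0.5]
opening: 0.046
time: 9.93
tool_pos: [0.5163, -0.1192, 0.174]
tool_rot: [-3.142, -0.0, 0.114]
contact_force: [0.8, -0.5, -0.6]
opening: 0.046
t 9.93 pos [ 0.5163 -0.1192  0.174 ] rot [-1.80e+02 -1.00e-02  6.52e+00] F [ 0.8 -0.5 -0.6] op 0.046
delta [-0.015  0.032  3.24 ]
roll 0.086
```

View pics/w6.png

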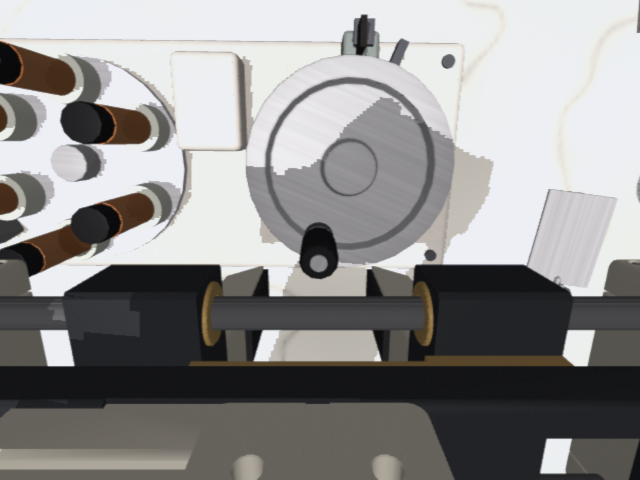

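Run:
```python
from wr import *
s=robot.observe()
h=wray((349,167),.086,s);k=wray((319,263),.134,s);l=wray((401,53),.084,s)
bl=wray((357,37),.095,s); br=wray((372,37),.095,s)
print('hub',h,'knob',k,'lug',l,'blade',bl,br)
for p in(k,l,bl,br): d=p-h; print(np.degrees(np.arctan2(d[1],d[0])),np.hypot(*d[:2]))
```

```text
hub [ 0.56929535 -0.13632576  0.086     ] knob [ 0.51520479 -0.12193965  0.134     ] lug [ 0.64343769 -0.15953864  0.084     ] blade [ 0.64636624 -0.12977014  0.095     ] [ 0.64739433 -0.13870264  0.095     ]
165.10621560796884 0.05597096053559057
-17.384577174988536 0.07769120896455167
4.861850720560619 0.07734919077114213
-1.743220163599417 0.07813513795956706
```

Run:
```python
import cv2
c=cv2.imread('pics/w6.png'); cv2.imwrite('pics/w6c.png',cv2.resize(c[5:85,320:430],None,fx=7,fy=7,interpolation=cv2.INTER_CUBIC))
```

```text
(no output)
```

View pics/w6c.png

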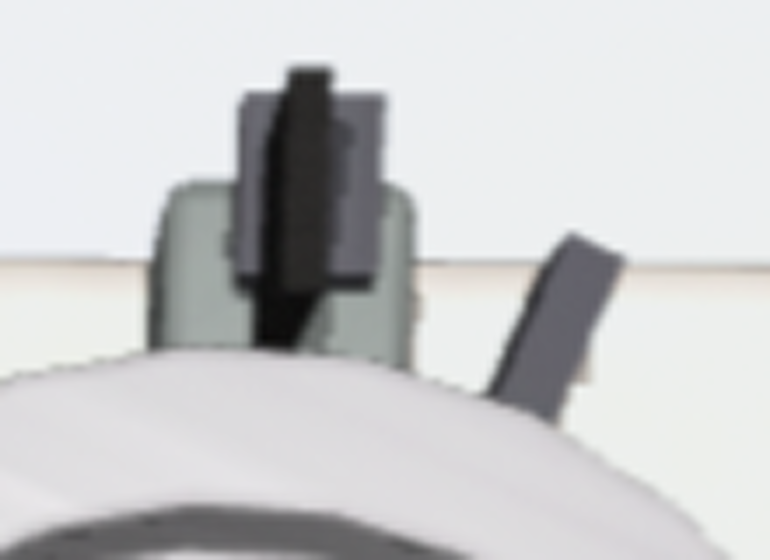

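The wrist view shows the hub at (349,167), the knob top at (319,262), the lug at (402,52) and the stop blade's face at about (358,37). That puts contact near the nominal mark, with the knob at about 186°. Descending onto the knob.

```bash
python3 -m crank '{"claw":[0.5,0.5,0.5,0.5,0.5,0.5,0.5,0.5],"delta_pos":[[-0.02,0.06,0.4],[-0.02,0.06,0.9],[-0.02,0.06,1.4],[-0.02,0.06,1.9],[-0.02,0.06,2.4],[-0.02,0.06,2.8],[-0.02,0.06,3.1],[-0.02,0.06,3.1]],"roll":[0,0,0,0,0,0,0,0]}'
python3 -m crank '{"claw":[0.15,0.15,0.15,0.15,0.15,0.15,0.15,0.15],"delta_pos":[[0,0,0],[0,0,0],[0,0,0],[0,0,0],[0,0,0],[0,0,0],[0,0,0],[0,0,0]],"roll":[0,0,0,0,0,0,0,0]}' 20
python3 d.py .516 -.120 .096 6.5
```

```text
time: 10.65
tool_pos: [0.515, -0.1205, 0.0946]
tool_rot: [-3.14, 0.003, 0.113]
contact_force: [0.0, -0.1, -0.1]
opening: 0.0463
time: 11.32
tool_pos: [0.5162, -0.1207, 0.097]
tool_rot: [3.141, -0.001, 0.113]
contact_force: [-1.6, 0.6, 5.7]
opening: 0.0237
t 11.32 pos [ 0.5162 -0.1207  0.097 ] rot [ 1.7999e+02 -5.0000e-02  6.4900e+00] F [-1.6  0.6  5.7] op 0.0237
delta [-0.005 -0.03   0.041]
roll -0.002
```

```bash
cat > circ.py <<'E'
import numpy as np,sys
a0,step,n,yaw=map(float,sys.argv[1:5]); r=.055
f=lambda t: np.array([r*np.cos(np.radians(t-yaw)),-r*np.sin(np.radians(t-yaw))])/.025
for i in range(int(n)): 
    print(a0,[(f(a0-step*(k+1))-f(a0)).round(2).tolist() for k in range(8)]); a0-=8*step
E
python3 circ.py 163.5 7.5 5 6.5
```

```text
163.5 [[0.13, -0.26], [0.29, -0.49], [0.48, -0.71], [0.7, -0.9], [0.94, -1.06], [1.2, -1.18], [1.47, -1.27], [1.76, -1.32]]
103.5 [[0.29, -0.02], [0.57, 0.01], [0.86, 0.06], [1.13, 0.16], [1.38, 0.29], [1.62, 0.45], [1.84, 0.64], [2.03, 0.86]]
43.5 [[0.16, 0.24], [0.28, 0.5], [0.37, 0.77], [0.43, 1.06], [0.44, 1.34], [0.42, 1.63], [0.36, 1.91], [0.27, 2.18]]
-16.5 [[-0.13, 0.26], [-0.29, 0.49], [-0.48, 0.71], [-0.7, 0.9], [-0.94, 1.06], [-1.2, 1.18], [-1.47, 1.27], [-1.76, 1.32]]
-76.5 [[-0.29, 0.02], [-0.57, -0.01], [-0.86, -0.06], [-1.13, -0.16], [-1.38, -0.29], [-1.62, -0.45], [-1.84, -0.64], [-2.03, -0.86]]
```

```bash
python3 -m crank '{"claw":[0.15,0.15,0.15,0.15,0.15,0.15,0.15,0.15],"delta_pos":[[0.13,-0.26,0],[0.29,-0.49,0],[0.48,-0.71,0],[0.7,-0.9,0],[0.94,-1.06,0],[1.2,-1.18,0],[1.47,-1.27,0],[1.76,-1.32,0]],"roll":[0,0,0,0,0,0,0,0]}'
python3 - <<'E'
from cell import robot
import numpy as np
s=robot.observe();d=s['tool_pos']-[.5688,-.1363,0];print(np.degrees(np.arctan2(d[1],d[0])),np.hypot(*d[:2]),s['contact_force'],s['opening'])
E
```

```text
time: 11.98
tool_pos: [0.5555, -0.0822, 0.097]
tool_rot: [-3.141, 0.001, 0.113]
contact_force: [-3.4, 2.3, 8.0]
opening: 0.0234
103.77239272227449 0.05573780784862608 [-3.43473003  2.30582985  7.97699605] 0.023425520495755265
```

```bash
python3 -m crank '{"claw":[0.15,0.15,0.15,0.15,0.15,0.15,0.15,0.15],"delta_pos":[[0.29,-0.02,0],[0.57,0.01,0],[0.86,0.06,0],[1.13,0.16,0],[1.38,0.29,0],[1.62,0.45,0],[1.84,0.64,0],[2.03,0.86,0]],"roll":[0,0,0,0,0,0,0,0]}'
python3 - <<'E'
from cell import robot
import numpy as np
s=robot.observe();d=s['tool_pos']-[.5688,-.1363,0];print(np.degrees(np.arctan2(d[1],d[0])),np.hypot(*d[:2]),s['contact_force'],s['opening'])
E
```

```text
time: 12.65
tool_pos: [0.6095, -0.0979, 0.097]
tool_rot: [-3.141, -0.001, 0.114]
contact_force: [-0.6, 3.0, 5.3]
opening: 0.0235
43.325525426116066 0.05593088167563027 [-0.59196244  3.04188901  5.33114649] 0.023514850980437492
```

```bash
python3 -m crank '{"claw":[0.15,0.15,0.15,0.15,0.15,0.15,0.15,0.15],"delta_pos":[[0.16,0.24,0],[0.28,0.5,0],[0.37,0.77,0],[0.43,1.06,0],[0.44,1.34,0],[0.42,1.63,0],[0.36,1.91,0],[0.27,2.18,0]],"roll":[0,0,0,0,0,0,0,0]}'
cat > st.py <<'E'
from cell import robot
import numpy as np
s=robot.observe();d=s['tool_pos']-[.5688,-.1363,0];print('ang',np.degrees(np.arctan2(d[1],d[0])).round(2),'r',np.hypot(*d[:2]).round(4),'F',s['contact_force'].round(2),'T',s['torque'].round(2),s['opening'].round(4),s['tool_pos'].round(4),s['qpos'][-1].round(2))
E
python3 st.py
```

```text
time: 13.32
tool_pos: [0.6217, -0.1519, 0.0971]
tool_rot: [-3.141, -0.0, 0.113]
contact_force: [-3.0, 3.8, 7.9]
opening: 0.0234Traceback (most recent call last):
  File "st.py", line 3, in <module>
    s=robot.observe();d=s['tool_pos']-[.5688,-.1363,0];print('ang',np.degrees(np.arctan2(d[1],d[0])).round(2),'r',np.hypot(*d[:2]).round(4),'F',s['contact_force'].round(2),'T',s['torque'].round(2),s['opening'].round(4),s['tool_pos'].round(4),s['qpos'][-1].round(2))
                                                                                                                                                                                                     ^^^^^^^^^^^^^^^^^^
AttributeError: 'float' object has no attribute 'round'
```

```bash
sed -i "s/s\['opening'\].round(4)/s['opening']/" st.py; python3 -m crank '{"claw":[0.15,0.15,0.15,0.15,0.15,0.15,0.15,0.15],"delta_pos":[[-0.13,0.26,0],[-0.29,0.49,0],[-0.48,0.71,0],[-0.7,0.9,0],[-0.94,1.06,0],[-1.2,1.18,0],[-1.47,1.27,0],[-1.76,1.32,0]],"roll":[0,0,0,0,0,0,0,0]}'; python3 st.py
```

```text
time: 13.98
tool_pos: [0.5821, -0.1889, 0.097]
tool_rot: [-3.14, -0.002, 0.113]
contact_force: [1.7, 6.9, 5.4]
opening: 0.0233
ang -75.84 r 0.0543 F [1.73 6.87 5.39] T [ 1.07 -0.02 -0.01] 0.023291139378694266 [ 0.5821 -0.1889  0.097 ] 1.02
```

```bash
python3 -m crank '{"claw":[0.15,0.15,0.15,0.15,0.15,0.15,0.15,0.15],"delta_pos":[[-0.29,0.0,0],[-0.57,-0.03,0],[-0.86,-0.08,0],[-1.13,-0.18,0],[-1.38,-0.31,0],[-1.62,-0.47,0],[-1.84,-0.66,0],[-2.03,-0.88,0]],"roll":[0,0,0,0,0,0,0,0]}'; python3 st.py; python3 circ.py -136.5 3 1 6.5
```

```text
time: 14.65
tool_pos: [0.5298, -0.174, 0.0971]
tool_rot: [3.14, -0.004, 0.113]
contact_force: [5.8, 2.3, 3.8]
opening: 0.0237
ang -136.0 r 0.0542 F [5.81 2.35 3.77] T [ 0.47 -0.92 -0.02] 0.023704263573989418 [ 0.5298 -0.174   0.0971] 1.0
-136.5 [[-0.07, -0.09], [-0.13, -0.19], [-0.19, -0.29], [-0.24, -0.39], [-0.28, -0.5], [-0.32, -0.61], [-0.36, -0.72], [-0.39, -0.83]]
```

```bash
python3 -m crank '{"claw":[0.15,0.15,0.15,0.15,0.15,0.15,0.15,0.15],"delta_pos":[[-0.07,-0.09,0],[-0.13,-0.19,0],[-0.19,-0.29,0],[-0.24,-0.39,0],[-0.28,-0.5,0],[-0.32,-0.61,0],[-0.35,-0.72,0],[-0.37,-0.83,0]],"roll":[0,0,0,0,0,0,0,0]}'; python3 st.py; python3 circ.py -160.5 1.0 3 6.5
python3 - <<'E'
from cell import robot
import cv2
c=robot.read_camera("wrist")['color']; cv2.imwrite('pics/w7c.png',cv2.resize(c[0:200,200:450],None,fx=3,fy=3,interpolation=cv2.INTER_CUBIC))
E
```

```text
time: 15.32
tool_pos: [0.5176, -0.1546, 0.097]
tool_rot: [3.14, -0.001, 0.113]
contact_force: [3.4, -1.6, 6.0]
opening: 0.0236
ang -160.34 r 0.0544 F [ 3.36 -1.62  5.96] T [-0.28 -0.29  0.02] 0.023585487972684213 [ 0.5176 -0.1546  0.097 ] 1.03
-160.5 [[-0.01, -0.04], [-0.02, -0.08], [-0.02, -0.11], [-0.03, -0.15], [-0.03, -0.19], [-0.04, -0.23], [-0.04, -0.26], [-0.05, -0.3]]
-168.5 [[-0.0, -0.04], [-0.01, -0.08], [-0.01, -0.11], [-0.01, -0.15], [-0.01, -0.19], [-0.01, -0.23], [-0.01, -0.27], [-0.01, -0.31]]
-176.5 [[0.0, -0.04], [0.01, -0.08], [0.01, -0.11], [0.01, -0.15], [0.02, -0.19], [0.02, -0.23], [0.03, -0.27], [0.04, -0.3]]
```

View pics/w7c.png

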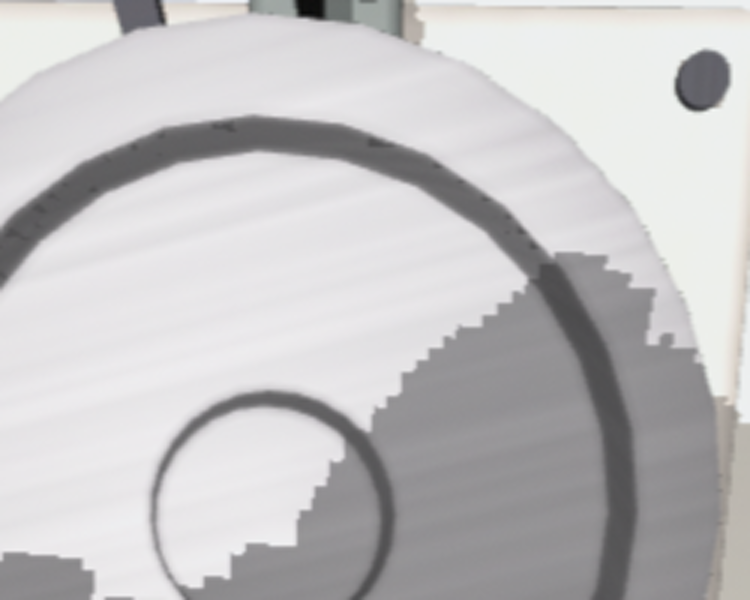

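```bash
python3 -m crank '{"claw":[0.15,0.15,0.15,0.15,0.15,0.15,0.15,0.15],"delta_pos":[[-0.01,-0.04,0],[-0.01,-0.08,0],[-0.02,-0.11,0],[-0.02,-0.15,0],[-0.03,-0.19,0],[-0.03,-0.23,0],[-0.03,-0.26,0],[-0.03,-0.3,0]],"roll":[0,0,0,0,0,0,0,0]}'; python3 st.py
```

```text
time: 16.03
tool_pos: [0.5155, -0.1475, 0.097]
tool_rot: [3.14, -0.0, 0.113]
contact_force: [1.4, -2.5, 7.9]
opening: 0.0235
ang -168.18 r 0.0544 F [ 1.4  -2.55  7.92] T [-0.26  0.05  0.02] 0.02349435566470234 [ 0.5155 -0.1475  0.097 ] 1.04
```

```bash
python3 -m crank '{"claw":[0.15,0.15,0.15,0.15,0.15,0.15,0.15,0.15],"delta_pos":[[0,-0.02,0],[0,-0.04,0],[0,-0.06,0],[-0.01,-0.08,0],[-0.01,-0.1,0],[-0.01,-0.12,0],[-0.01,-0.12,0],[-0.01,-0.12,0]],"roll":[0,0,0,0,0,0,0,0]}'; python3 st.py
```

```text
time: 16.7
tool_pos: [0.5149, -0.1444, 0.097]
tool_rot: [3.14, -0.0, 0.113]
contact_force: [0.1, -1.5, 7.2]
opening: 0.0236
ang -171.48 r 0.0545 F [ 0.07 -1.54  7.22] T [-0.23 -0.05  0.01] 0.023579831140621572 [ 0.5149 -0.1444  0.097 ] 1.04
```

```bash
python3 -m crank '{"claw":[0.15,0.15,0.15,0.15,0.15,0.15,0.15,0.15],"delta_pos":[[0,-0.02,0],[0,-0.03,0],[0,-0.04,0],[0,-0.05,0],[0,-0.06,0],[0,-0.06,0],[0,-0.06,0],[0,-0.06,0]],"roll":[0,0,0,0,0,0,0,0]}'; python3 st.py
```

```text
time: 17.37
tool_pos: [0.5147, -0.1429, 0.097]
tool_rot: [3.14, -0.0, 0.113]
contact_force: [0.4, -0.7, 7.4]
opening: 0.0238
ang -173.01 r 0.0545 F [ 0.4  -0.72  7.35] T [-0.26  0.05  0.  ] 0.02383368297444582 [ 0.5147 -0.1429  0.097 ] 1.04
```

```bash
python3 -m crank '{"claw":[0.15,0.15,0.15,0.15,0.15,0.15,0.15,0.15],"delta_pos":[[0,-0.01,0],[0,-0.02,0],[0,-0.03,0],[0,-0.04,0],[0,-0.04,0],[0,-0.04,0],[0,-0.04,0],[0,-0.04,0]],"roll":[0,0,0,0,0,0,0,0]}'; python3 st.py
```

```text
time: 18.03
tool_pos: [0.5145, -0.142, 0.097]
tool_rot: [3.14, -0.0, 0.113]
contact_force: [0.4, -1.7, 8.3]
opening: 0.0238
ang -174.04 r 0.0546 F [ 0.41 -1.71  8.34] T [-0.23 -0.03  0.01] 0.023768441126207237 [ 0.5145 -0.142   0.097 ] 1.05
```

```bash
python3 -m crank '{"claw":[0.15,0.15,0.15,0.15,0.15,0.15,0.15,0.15],"delta_pos":[[0,-0.01,0],[0,-0.02,0],[0,-0.03,0],[0,-0.04,0],[0,-0.04,0],[0,-0.04,0],[0,-0.04,0],[0,-0.04,0]],"roll":[0,0,0,0,0,0,0,0]}'; python3 st.py
```

```text
time: 18.7
tool_pos: [0.5144, -0.141, 0.097]
tool_rot: [3.14, -0.0, 0.113]
contact_force: [0.1, -0.7, 7.4]
opening: 0.0236
ang -175.1 r 0.0546 F [ 0.06 -0.67  7.43] T [-0.28 -0.04 -0.02] 0.023620291365077786 [ 0.5144 -0.141   0.097 ] 1.05
```

```bash
python3 -m crank '{"claw":[0.15,0.15,0.15,0.15,0.15,0.15,0.15,0.15],"delta_pos":[[0,-0.01,0],[0,-0.02,0],[0,-0.03,0],[0,-0.04,0],[0,-0.04,0],[0,-0.04,0],[0,-0.04,0],[0,-0.04,0]],"roll":[0,0,0,0,0,0,0,0]}'; python3 st.py
```

```text
time: 19.37
tool_pos: [0.5144, -0.1404, 0.097]
tool_rot: [3.14, -0.0, 0.113]
contact_force: [0.9, -2.9, 7.6]
opening: 0.023
ang -175.74 r 0.0546 F [ 0.92 -2.93  7.58] T [-0.56  0.08 -0.02] 0.023003569251528837 [ 0.5144 -0.1404  0.097 ] 1.05
```

```bash
python3 -m crank '{"claw":[0.15,0.15,0.15,0.15,0.15,0.15,0.15,0.15],"delta_pos":[[0,-0.01,0],[0,-0.02,0],[0,-0.02,0],[0,-0.02,0],[0,-0.02,0],[0,-0.02,0],[0,-0.02,0],[0,-0.02,0]],"roll":[0,0,0,0,0,0,0,0]}'; python3 st.py
python3 - <<'E'
from cell import robot
import cv2
c=robot.read_camera("wrist")['color']; cv2.imwrite('pics/w8c.png',cv2.resize(c[0:200,200:450],None,fx=3,fy=3,interpolation=cv2.INTER_CUBIC))
E
python3 st.py
```

```text
time: 20.03
tool_pos: [0.5144, -0.1403, 0.097]
tool_rot: [3.139, -0.0, 0.113]
contact_force: [0.1, -4.9, 5.3]
opening: 0.0237
ang -175.78 r 0.0545 F [ 0.12 -4.93  5.29] T [-0.81  0.09  0.01] 0.02369718392212913 [ 0.5144 -0.1403  0.097 ] 1.05
ang -175.78 r 0.0545 F [ 0.29 -5.61  6.7 ] T [-0.85  0.06  0.04] 0.023467008018660227 [ 0.5144 -0.1403  0.097 ] 1.05
```

View pics/w8c.png

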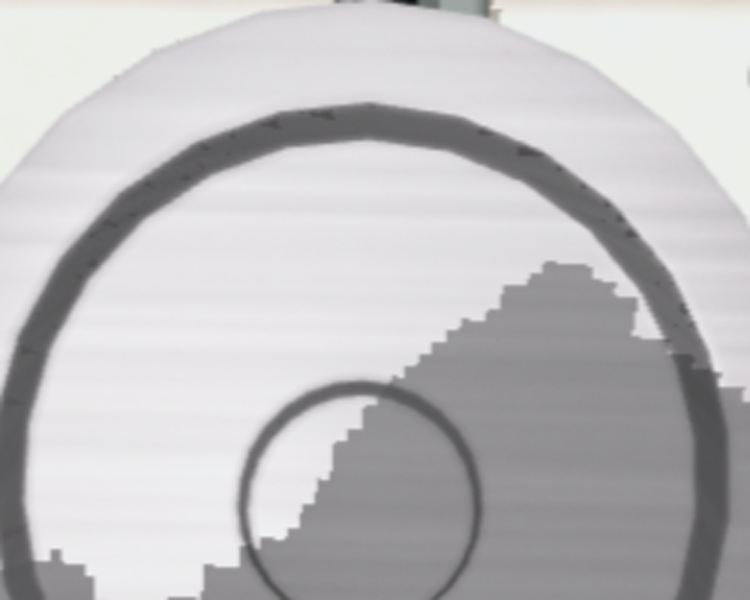

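The wheel stopped at -175.8° and the force is rising at about 5 N/mm of commanded shift, so the lug is on the stop.

```bash
python3 -m crank '{"claw":[0.15,0.15,0.15,0.15,0.15,0.15,0.15,0.15],"delta_pos":[[0,-0.01,0],[0,-0.02,0],[0,-0.03,0],[0,-0.03,0],[0,-0.03,0],[0,-0.03,0],[0,-0.03,0],[0,-0.03,0]],"roll":[0,0,0,0,0,0,0,0]}'; python3 st.py
```

```text
time: 20.75
tool_pos: [0.5144, -0.1402, 0.097]
tool_rot: [3.138, -0.0, 0.113]
contact_force: [1.1, -7.8, 5.9]
opening: 0.0239
ang -175.85 r 0.0545 F [ 1.05 -7.79  5.92] T [-1.28  0.08  0.02] 0.023911577795538957 [ 0.5144 -0.1402  0.097 ] 1.05
```

```bash
python3 -m crank '{"claw":[0.15,0.15,0.15,0.15,0.15,0.15,0.15,0.15],"delta_pos":[[0,-0.01,0],[0,-0.02,0],[0,-0.03,0],[0,-0.03,0],[0,-0.03,0],[0,-0.03,0],[0,-0.03,0],[0,-0.03,0]],"roll":[0,0,0,0,0,0,0,0]}'; python3 st.py
```

```text
time: 21.42
tool_pos: [0.5144, -0.1402, 0.097]
tool_rot: [3.137, -0.001, 0.113]
contact_force: [0.8, -11.1, 5.6]
opening: 0.0234
ang -175.88 r 0.0545 F [  0.81 -11.09   5.63] T [-1.77  0.02  0.05] 0.023418393833392642 [ 0.5144 -0.1402  0.097 ] 1.05
```

One small step to 12 N, then hold.

```bash
for i in 1; do :; done; python3 -m crank '{"claw":[0.15,0.15,0.15,0.15,0.15,0.15,0.15,0.15],"delta_pos":[[0,-0.01,0],[0,-0.01,0],[0,-0.01,0],[0,-0.01,0],[0,-0.01,0],[0,-0.01,0],[0,-0.01,0],[0,-0.01,0]],"roll":[0,0,0,0,0,0,0,0]}'; python3 st.py
python3 -m crank '{"claw":[0.15,0.15,0.15,0.15,0.15,0.15,0.15,0.15],"delta_pos":[[0,0,0],[0,0,0],[0,0,0],[0,0,0],[0,0,0],[0,0,0],[0,0,0],[0,0,0]],"roll":[0,0,0,0,0,0,0,0]}'; python3 st.py
python3 -m crank '{"claw":[0.15,0.15,0.15,0.15,0.15,0.15,0.15,0.15],"delta_pos":[[0,0,0],[0,0,0],[0,0,0],[0,0,0],[0,0,0],[0,0,0],[0,0,0],[0,0,0]],"roll":[0,0,0,0,0,0,0,0]}'; python3 st.py
```

```text
time: 22.08
tool_pos: [0.5144, -0.1402, 0.097]
tool_rot: [3.136, -0.001, 0.113]
contact_force: [-0.4, -12.0, 4.5]
opening: 0.0236
ang -175.92 r 0.0545 F [ -0.39 -11.97   4.51] T [-1.94  0.08  0.04] 0.023570744224069344 [ 0.5144 -0.1402  0.097 ] 1.05
time: 22.75
tool_pos: [0.5144, -0.1402, 0.097]
tool_rot: [3.136, -0.001, 0.113]
contact_force: [1.1, -11.5, 5.7]
opening: 0.0237
ang -175.93 r 0.0545 F [  1.12 -11.53   5.7 ] T [-1.96  0.09  0.04] 0.023665499997728833 [ 0.5144 -0.1402  0.097 ] 1.05
time: 23.42
tool_pos: [0.5144, -0.1402, 0.097]
tool_rot: [3.136, -0.001, 0.113]
contact_force: [0.4, -11.3, 5.0]
opening: 0.0234
ang -175.92 r 0.0545 F [  0.37 -11.31   5.01] T [-1.91  0.09 -0.  ] 0.023417754610644943 [ 0.5144 -0.1402  0.097 ] 1.05
```

```bash
python3 -m crank '{"claw":[0.15,0.15,0.15,0.15,0.15,0.15,0.15,0.15],"delta_pos":[[0,0.02,0],[0,0.04,0],[0,0.06,0],[0,0.07,0],[0,0.07,0],[0,0.07,0],[0,0.07,0],[0,0.07,0]],"roll":[0,0,0,0,0,0,0,0]}'; python3 st.py
```

```text
time: 24.08
tool_pos: [0.5144, -0.1403, 0.097]
tool_rot: [3.139, -0.0, 0.113]
contact_force: [1.2, -5.0, 6.1]
opening: 0.0238
ang -175.78 r 0.0545 F [ 1.2  -4.99  6.06] T [-0.84 -0.03  0.01] 0.02375205453228316 [ 0.5144 -0.1403  0.097 ] 1.05
```

```bash
python3 -m crank '{"claw":[0.15,0.15,0.15,0.15,0.15,0.15,0.15,0.15],"delta_pos":[[0,0.01,0],[0,0.02,0],[0,0.02,0],[0,0.02,0],[0,0.02,0],[0,0.02,0],[0,0.02,0],[0,0.02,0]],"roll":[0,0,0,0,0,0,0,0]}'; python3 st.py
python3 -m crank '{"claw":[0.2,0.25,0.3,0.35,0.4,0.45,0.5,0.5],"delta_pos":[[0,0,0],[0,0,0],[0,0,0],[0,0,0],[0,0,0],[0,0,0],[0,0,0],[0,0,0]],"roll":[0,0,0,0,0,0,0,0]}'; python3 st.py
```

```text
time: 24.75
tool_pos: [0.5144, -0.1403, 0.097]
tool_rot: [3.14, -0.0, 0.113]
contact_force: [0.3, -2.9, 7.1]
opening: 0.0234
ang -175.74 r 0.0545 F [ 0.31 -2.91  7.05] T [-0.59 -0.01  0.03] 0.02337385469034879 [ 0.5144 -0.1403  0.097 ] 1.05
time: 25.42
tool_pos: [0.5142, -0.1391, 0.0962]
tool_rot: [-3.141, 0.001, 0.113]
contact_force: [-0.2, -0.6, 0.1]
opening: 0.0453
ang -177.03 r 0.0546 F [-0.24 -0.57  0.13] T [-0.07  0.16  0.08] 0.045342861507173926 [ 0.5142 -0.1391  0.0962] 1.05
```

Released, with contact force near 0. Rising straight up and then looking.

```bash
python3 -m crank '{"claw":[0.5,0.5,0.5,0.5,0.5,0.5,0.5,0.5],"delta_pos":[[0,0,-0.3],[0,0,-0.8],[0,0,-1.4],[0,0,-2],[0,0,-2.6],[0,0,-3.1],[0,0,-3.2],[0,0,-3.2]],"roll":[0,0,0,0,0,0,0,0]}'; python3 st.py
python3 - <<'E'
from wr import *
import cv2
s=robot.observe()
c=robot.read_camera("wrist")['color']; cv2.imwrite('pics/w9.png',c)
for n in ("scene","side"):
  c=robot.read_camera(n)["color"]; cv2.imwrite(f"pics/{n}9.png",c)
  x,y,w,h,k={'side':(200,170,180,135,4),'scene':(260,180,200,150,4)}[n]
  cv2.imwrite(f"pics/{n}9c.png",cv2.resize(c[y:y+h,x:x+w],None,fx=k,fy=k,interpolation=cv2.INTER_CUBIC))
E
```

```text
time: 26.08
tool_pos: [0.515, -0.1395, 0.1776]
tool_rot: [3.14, -0.002, 0.113]
contact_force: [-0.4, 0.6, 0.1]
opening: 0.0459
ang -176.64 r 0.0539 F [-0.37  0.6   0.06] T [-0.1   0.19 -0.01] 0.045858860929753525 [ 0.515  -0.1395  0.1776] 1.05
```

View pics/w9.png

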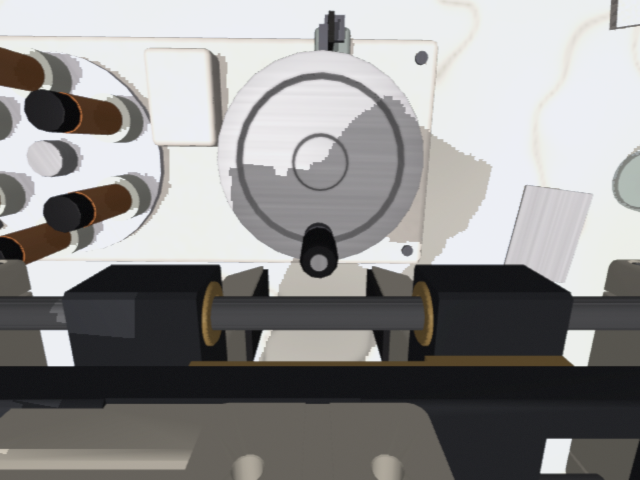

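View pics/scene9c.png

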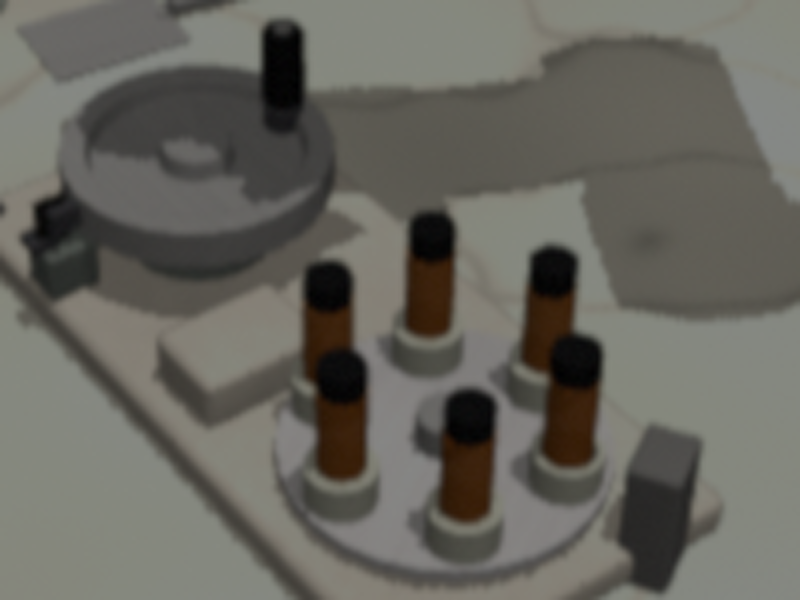

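View pics/side9c.png

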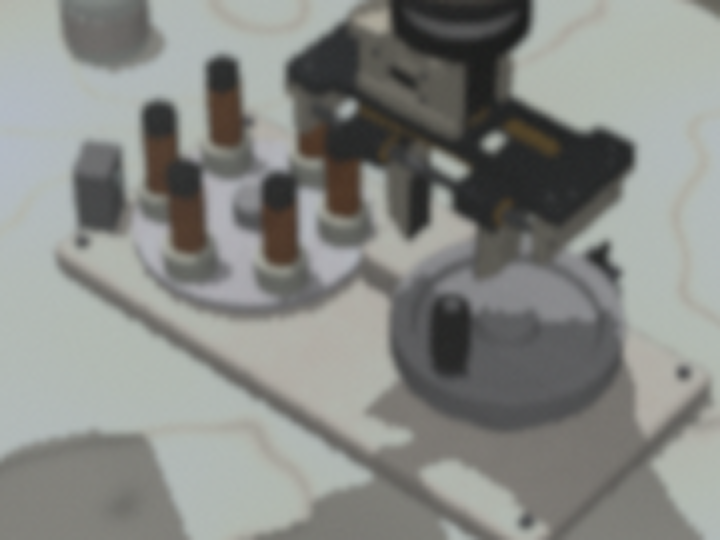

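Run:
```python
from wr import *
s=robot.observe()
h=wray((320,161.5),.086,s);k=wray((319,263),.134,s); d=k-h
print(h,k,np.degrees(np.arctan2(d[1],d[0])),s['contact_force'],s['time'])
print(robot.hand_in())
```

```text
[ 0.56821916 -0.13626283  0.086     ] [ 0.51232293 -0.14188348  0.134     ] -174.25792182104328 [0.14864188 0.70546809 0.51851018] 26.2333
the job is handed in; nothing more can be done
None
```

The vial is standing in the empty cup, and the handwheel has been turned once clockwise to its stop and released. I handed the job in at 26 s of the 72 s allowed; the hand-in gives no verdict.

- **Vial:** I lowered it until it met the cup floor at the expected height, with about 5.6 N upward, then let go. The scene and side views before and after the turn show it upright, with its cap level with the fixed vials.
- **Wheel:** I pinched the knob and carried it round in small steps. The lug met the stop with the knob at about −175.8°, within 2° of nominal.
- **Push on the stop:** I raised it gradually to about 11–12 N at the knob and held it there for about 2 s. The highest reading was 12.0 N, at the ends of the moves. I then eased off to about 3 N before opening the gripper.
- **Last checks:** The knob stood at about −174° by the wrist camera, which agrees with −175.8° within camera error. The lug was still at the stop blade and the force on the tool was near zero. I went nowhere near the jar, beaker or spatula and noticed no change in them, but did not measure their final positions.

**Disagreements:** The scene/side cameras and the wrist camera differed by 2–3 mm on the vial and about 2 mm on the cup, so I lined the vial up with the cup in the wrist view. The force sensor also read about 5–8 N upward while the knob was gripped. I put that down to grip strain, and it did not affect the push.

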